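# Hang a wet sample panel on the sloped drying rail

### The arm

A 6-joint arm with a two-finger parallel gripper is mounted at the origin on the work surface. World frame = base frame: x ahead of the robot, y to its left, z up, the work surface at z = 0. Lengths are in mm, angles in rad, forces in N, time in s.
With the tool pointing down it reaches from about 300 to 825 mm from the base axis. Payload 5.4 kg.
Tool frame: the origin (TCP) lies on the centre line of the jaws, within the pads' length; the fingertips stand 25 mm ahead of it and the grasp point (between the pads) lies 6 mm ahead of it; x points along the fingers, y is the direction in which the jaws open and shut, and the axes are right-handed (so a half turn about x gives the same grasp; the last joint's range is limited). The gripper opens to 92 mm and grips with 3 to 60 N. Pads are 20 mm wide; open, the fingers measure 128 mm over their backs; the gripper's body (75 mm by 189 mm) begins 69 mm behind the grasp point.
Start: joints at [-1.481, 0.158, 1.597, -0, 1.386, -0.21], TCP at [169.791, -549.343, 239.601] pointing down, gripper open.
Joint ranges: [-2.91, 2.91], [-0.94, 2.29], [0.18, 2.7], [-1.29, 4.43], [0.17, 2.64], [-3, 3]. Speed limits (rad/s): [2.57, 2.57, 3.14, 3.14, 3.14, 3.14].

### API

Orientations are given as a unit quaternion [w, x, y, z].
In Python, from rig import robot, eyes, ticket gives the robot as it stands.
- The arm moves only by the tool move_arm, never from a script. Its argument "motion" is a list of rows, each a list of 5 numbers: the finger opening in mm, from 0 to 91.9, then the shift along the tool's x, y, z in mm, then the turn about the tool's x in degrees. A call has 1 to 20 rows; each row is the pose to reach, as a shift and turn from the pose commanded when the call began, along the tool's axes at that moment; what a row does not reach only later rows make up. A row lasts 1/10 s, in which the tool goes at most 50 mm and 8.59 degrees, less where a joint would pass 70% of its speed; a pose out of reach is approached as far as the arm can. A call with a gripper value outside its range is refused whole. The fingers move at their own pace and stop on an object; the grip force is fixed at half the most. Time passes only in rows, so rows that repeat a pose let the fingers close. It gives the time, the measured TCP pose, the force and the opening at its end, in the units of the state.
- robot.sense(): the state, without advancing time (a new reading comes with each control period).
- eyes.camera(name): name is "side" or "top" or "wrist"; returns the picture (400x640x3 uint8, red, green, blue); there is no depth.
- eyes.get_calibration(name): a dict with "camera_matrix" (3x3 intrinsics, pixels), "pose" (4x4, takes a point from camera to world coordinates). Camera axes: x right, y up, looking along -z (the intrinsics and any distortion apply to the point x, -y, -z); pixel columns grow to the right and rows downward; lengths in mm; the calibration is good to about 2 mm. The wrist camera is an equidistant fisheye: a pixel r from the principal point sees the ray r / f radians off the axis. A picture is of the moment at which its call begins: read the wrist's pose just before it. get_calibration takes no time and is no camera call; for the wrist camera it gives the pose at the moment of the call.
- ticket.sign_off(): hands the job in, once; it reports no verdict.
Trained networks look in the newest picture that a camera, given by its name, has taken for a name from the list of things; names that differ only in an ending like _2 or _b are one class to them, and where a whole thing is asked for, a point or a joint stands for the part that bears it (a point fixed in the world has none). Each returns a list of dicts, best first, with "conf" (0 to 1); they miss things now and then, are a little off and sometimes report something else, mostly with a low value. They report only what shows in the picture. A call takes as long as a camera call. They do not tell look-alikes from the thing itself.
- eyes.find_in(label, camera): "centre" ([x, y, z] in mm, in the coordinates of the camera as it stood for that picture, good to about 4 mm: the middle of the surface that is visible of it).
- eyes.place_of(label, camera): "centre" ([x, y, z] in mm, in the coordinates of the camera as it stood for that picture, good to about 4 mm: a listed point, or the origin of a listed thing).
The state is a dict: "time_s": time; "q": joint angles; "dq": joint speeds; "effort": joint torques, N m; "tcp_pos": TCP position; "tcp_rot": TCP orientation; "contact_force": force on the tool from outside, world axes, zero at the start; "wrist_torque": the same for the moment, N m; "grip_width": opening from 0.0 (shut) to 1.0 (fully open).
Only numpy, scipy, OpenCV 4.12 (cv2) and the standard library are available. Lean on these libraries where they do the work, as an engineer would, in place of code of your own. Each camera call takes 0.05 s, during which the arm holds its last target. There are 200 camera calls.

### The job

Hang the orange roller carrier with the freshly painted panel on the upper half of the sloped drying rail, lowering it until the rail bears its wheels before you let go, then let it roll down to the brass hump by itself. Check that it has come to rest there, then push it over the hump until it rests against the red end stop. Do not drop or ram it, and leave the paint tin, the glue bottle and the brush where they are.

Things in the scene. Friction and masses are not known exactly. Their poses are not given: they have to be found in the camera images.
- dock (a point): Fixed point on the middle of the steel rail's top edge, at its hinge near its low end, 205 mm above the table. z is up; y is level and points, in plan, up the rail; x is level, across the rail, towards the posts. The top edge climbs through this point towards +y by 0.085 to 0.14 rad, set anew each time, clamped, not measured: feel for it or look. Its free upper end is at y = +250 mm.
- rail_stand: The whole rail and stand; origin on the table, axes as for the dock, which lies at (0, -110, 205) mm in it. Rail: bar 8 mm thick, 14 mm high, 310 mm long. Upper half: more than 120 mm up from the dock. Two posts, 75 to 97 mm from the rail on its +x side only, up to 250 mm high, by the dock and the upper end; from each an 8 mm rod joins the rail 8 mm or more below its top.
- hump (a point): Brass hump on the rail's top, 19 mm down the rail from the dock, 4 mm high. The carrier rolls down by itself to rest with its front wheel at it, carrier_track then 20 mm up the rail from the dock. About 2 to 7 N push it over.
- end_stop (a point): Middle of the face of the red end stop, 45 mm down the rail from the dock. A carrier against it has carrier_track at the dock.
- carrier_track (a point): Point of the loose roller carrier that lies on the rail's top edge when hung: midway between the undersides of its two wheels, 150 mm above the carrier's underside. Axes z up, y along the rail, x across: hung rightly, its x and y point along the dock's. Wheels 60 mm apart in y, 20 mm across the tread; flanges 13 mm apart reach 5 mm below this point. They turn heavily: it rolls at 0.03 to 0.12 m/s.
- carrier_mouth (a point): Middle of the carrier's mouth, open to its +x side, through which the rail enters sideways: 51 mm high, from the orange arm (its top 56 mm below carrier_track) up to the wheel flanges; this point is 30.5 mm below carrier_track. The orange back plate closes it at x = -18 to -22 mm.
- carrier_tab (a point): Centre of the black grip tab on top of the carrier, 55 mm straight above carrier_track, same axes: 12 mm thick (x), 40 mm long (y), 42 mm high. An orange bridge, 60 mm long in y, lies under it, its top 21 mm below this point. Grip it across its thickness from above; its end face can be pushed from up the rail.
- carrier: The whole carrier, 226 mm high, 0.33 to 0.47 kg, standing upright on the table at first; origin at the middle of its underside. Below the mouth hang a blue and white panel, 100 mm (y) by 80 mm, 6 mm thick (x), and at the bottom a drip tray, 110 mm in y, x from -36 to +44 mm. On the rail it hangs tilted with the slope.
- paint_tin_mid (a point): Bystander: middle of the yellow and steel paint tin, 76 mm across, 75 mm high, standing.
- glue_mid (a point): Bystander: middle (65 mm up) of the white glue bottle with orange cap, 48 mm across, 130 mm high, standing.
- brush_grip (a point): Bystander: handle of a 190 mm paint brush lying flat on the table.
Mind the look-alikes: they are no part of the job. There is more than one size of the carrier; the job needs the smaller.

How it is judged:
By the outcome, as a careful person would: the job done as asked, in the order asked, and still so for the second after the job is handed in, with the robot touching nothing.
It also fails if it takes over 72 s, if anything falls off the work surface, if the arm or the gripper's body presses on something with over 40 N, if the wrist force passes 120 N, or if a joint passes its speed limit or range.

## Working session

There is one attempt and no reset: what is moved stays moved. The work goes in short steps, Python scripts to look and compute and a tool call to move; the robot and the scene stay as the last step left them, time stands still between calls to the robot, and variables do not carry over. Pictures are saved under pics/ and viewed, about 8 in all and at most 12, crops included, and the job is handed in when it is done.

Besides the shell and the picture viewer there is one more tool, called after "Emit:" by a JSON object that holds its "op" and its "data". move_arm: Moves the arm, as the interface text tells. Its arguments: {"type":"object","properties":{"motion":{"type":"array","items":{"type":"array","items":{"type":"number"}}}},"required":["motion"]}

```bash
mkdir -p pics; ls; cat > h.py <<'E'
import numpy as np, cv2
from rig import robot, eyes, ticket
from scipy.spatial.transform import Rotation as R
def snap(c,fn=None):
    im=eyes.camera(c)
    if fn: cv2.imwrite('pics/'+fn,im[:,:,::-1])
    return im
def w(c,p):
    P=np.array(eyes.get_calibration(c)['pose']); return (P@np.r_[p,1])[:3]
def proj(c,p):
    k=eyes.get_calibration(c); P=np.linalg.inv(np.array(k['pose'])); q=(P@np.r_[p,1])[:3]; q=q*[1,-1,-1]
    K=np.array(k['camera_matrix']); u=K@q; return u[:2]/u[2]
def Rt():
    q=robot.sense()['tcp_rot']; return R.from_quat([q[1],q[2],q[3],q[0]]).as_matrix()
E
python3 - <<'E'
from h import *
s=robot.sense(); print({k:np.round(v,3) for k,v in s.items()}); print(Rt().round(3))
ims=[snap(c) for c in('side','top')]
cv2.imwrite('pics/a.png',cv2.resize(np.vstack(ims),None,fx=.75,fy=.75)[:,:,::-1])
for c in('side','top'):
    k=eyes.get_calibration(c);print(c,np.round(k['pose'],2).tolist(),np.round(k['camera_matrix'],1).tolist(), [x for x in k if x not in('pose','camera_matrix')])
    for l in['dock','end_stop','hump','carrier_tab','carrier_track','carrier','rail_stand','paint_tin_mid','glue_mid','brush_grip']:
        for d in eyes.place_of(l,c):
            p=w(c,d['centre']); print(l,round(d['conf'],2),p.round(0),proj(c,p).round(0))
E
```

```text
pics
{'time_s': np.float64(0.0), 'q': array([-1.481,  0.159,  1.598,  0.   ,  1.386, -0.21 ]), 'dq': array([-0.001,  0.001,  0.   ,  0.001, -0.001, -0.002]), 'effort': array([ 0.0000e+00, -3.8558e+01, -3.2210e+01,  7.0000e-02,  3.8000e-02,
       -0.0000e+00]), 'tcp_pos': array([ 169.755, -548.765,  238.611]), 'tcp_rot': array([ 0.105,  0.699,  0.106, -0.699]), 'contact_force': array([ 0.354, -0.436, -0.894]), 'wrist_torque': array([-0.033, -0.003,  0.004]), 'grip_width': np.float64(1.001)}
[[-0.     0.295 -0.955]
 [ 0.002 -0.955 -0.295]
 [-1.    -0.002 -0.   ]]
side [[0.94, 0.25, -0.21, 231.23], [-0.33, 0.7, -0.64, -1004.27], [-0.02, 0.67, 0.74, 1267.53], [0.0, 0.0, 0.0, 1.0]] [[462.0, 0.0, 326.9], [0.0, 462.0, 198.6], [0.0, 0.0, 1.0]] []
dock 0.88 [597.  -8. 202.] [339. 175.]
dock 0.68 [590. -50. 214.] [341. 182.]
end_stop 0.83 [588. -50. 215.] [340. 182.]
hump 0.63 [593. -33. 205.] [340. 180.]
hump 0.61 [592. -50. 214.] [341. 182.]
carrier_tab 0.94 [ 472. -310.  207.] [334. 258.]
carrier_tab 0.73 [461. 360.  35.] [274. 152.]
carrier_tab 0.68 [ 423. -502.  278.] [341. 309.]
carrier
[... 674 characters left out ...]
 1.0]] []
dock 0.64 [599. -13. 206.] [316. 192.]
end_stop 0.69 [591. -54. 218.] [328. 194.]
hump 0.58 [595. -27. 205.] [320. 193.]
carrier_tab 0.93 [ 474. -312.  203.] [408. 232.]
carrier_tab 0.65 [ 426. -495.  283.] [474. 248.]
carrier_track 0.94 [ 471. -309.  151.] [404. 234.]
carrier_track 0.83 [ 419. -495.  210.] [465. 250.]
carrier 0.66 [ 480. -313.   -1.] [396. 234.]
carrier 0.61 [ 428. -496.   -0.] [446. 249.]
rail_stand 0.69 [615. 101.   1.] [285. 195.]
rail_stand 0.39 [ 473. -308.  150.] [403. 233.]
rail_stand 0.29 [ 478. -308.    2.] [395. 234.]
paint_tin_mid 0.92 [459. 361.  38.] [211. 235.]
glue_mid 0.59 [ 692. -296.   68.] [395. 174.]
brush_grip 0.96 [453. -28.  11.] [319. 239.]
```

View pics/a.png

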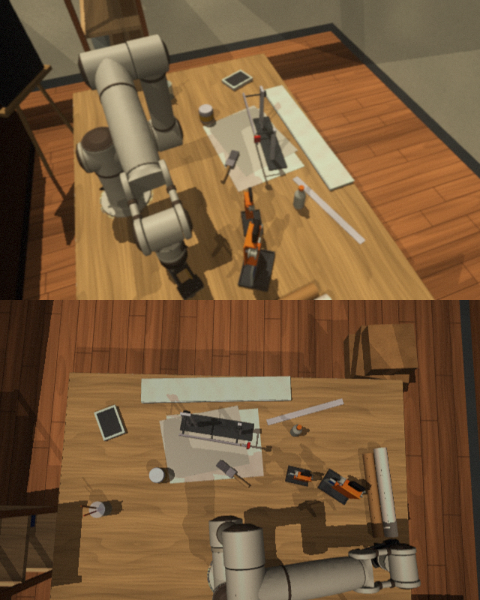

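```bash
python3 - <<'E'
from h import *
a=snap('side')[130:370,240:450]; b=snap('top')[140:270,240:500]
a=cv2.resize(a,None,fx=2.4,fy=2.4,interpolation=cv2.INTER_CUBIC);b=cv2.resize(b,None,fx=1.1,fy=1.1)
H=576; m=np.zeros((H,800,3),np.uint8); m[:,:504]=a; m[:143,504:790]=b
cv2.imwrite('pics/b.png',m[:,:,::-1])
E
```

```text
(no output)
```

View pics/b.png

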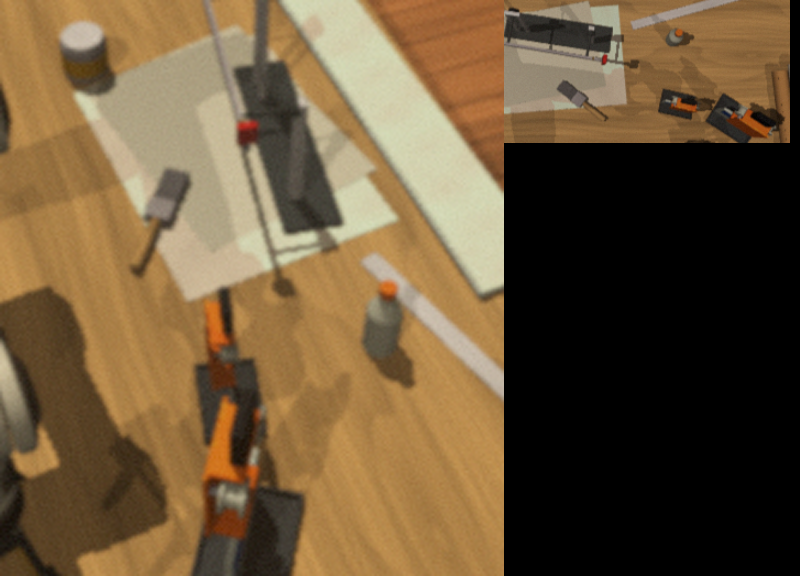

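The small carrier is at about (473,-311), tab height 205 mm, side px (334,258). The larger look-alike is at (423,-500), tab height 280, side px (341,309). The listed tab height is 150+55 = 205 mm, so the job needs the one at (334,258), and the crop confirms it is the smaller. I'll move above it and take a closer look.

Emit:
{"op": "move_arm", "data": {"motion": [[91, -50, 0, 0, 0], [91, -100, 0, 0, 0], [91, -150, 0, 0, 0], [91, -190, 0, 0, 0], [91, -190, -17, -45, 0], [91, -190, -34, -90, 0], [91, -190, -51, -135, 0], [91, -190, -68, -180, 0], [91, -190, -85, -225, 0], [91, -190, -102, -270, 0], [91, -190, -119, -315, 0], [91, -190, -138, -360, 0], [91, -190, -138, -360, 0], [91, -190, -138, -360, 0]]}}

```text
time_s: 2.6
tcp_pos: [473.4, -310.6, 429.5]
tcp_rot: [-0.106, -0.699, -0.106, 0.699]
contact_force: [-0.3, -0.7, -0.4]
grip_width: 0.988
```

```bash
python3 - <<'E'
from h import *
s=robot.sense();print(s['time_s'],np.round(s['tcp_pos'],1),np.round(s['q'],2));print(Rt().round(3))
k=eyes.get_calibration('wrist');print(np.round(k['pose'],3).tolist(),np.round(k['camera_matrix'],1).tolist())
snap('wrist','c.png')
for l in['carrier_tab','carrier_track','carrier','carrier_mouth','dock','end_stop','glue_mid']:
    for f in('place_of','find_in'):
        for d in getattr(eyes,f)(l,'wrist'):
            print(f,l,round(d['conf'],2),w('wrist',d['centre']).round(0))
E
```

```text
2.6 [ 473.4 -310.6  429.5] [-0.79  0.09  1.31 -0.    1.75  0.47]
[[-0.001  0.297 -0.955]
 [-0.    -0.955 -0.297]
 [-1.     0.     0.001]]
[[0.297, 0.917, 0.268, 547.587], [-0.955, 0.284, 0.084, -287.069], [0.001, -0.281, 0.96, 574.047], [0.0, 0.0, 0.0, 1.0]] [[309.7, 0.0, 319.1], [0.0, 309.7, 200.3], [0.0, 0.0, 1.0]]
place_of carrier_tab 0.7 [ 470. -314.  200.]
place_of carrier_tab 0.6 [ 421. -498.  281.]
place_of carrier_tab 0.44 [593. -32. 204.]
find_in carrier_tab 0.8 [ 437. -471.    5.]
find_in carrier_tab 0.62 [ 476. -314.   91.]
place_of carrier_track 0.72 [ 468. -315.  151.]
place_of carrier_track 0.62 [ 418. -500.  210.]
find_in carrier_track 0.64 [ 437. -476.    8.]
find_in carrier_track 0.58 [ 473. -313.   92.]
place_of carrier 0.95 [ 470. -309.    1.]
place_of carrier 0.62 [ 421. -502.   -2.]
place_of carrier 0.45 [595. -15. 205.]
find_in carrier 0.97 [ 438. -478.    6.]
find_in carrier 0.83 [ 478. -306.   96.]
find_in carrier 0.17 [668. -17.   5.]
place_of carrier_mouth 0.93 [ 471. -314.  115.]
place_of carrier_mouth 0.8 [ 419. -503.  164.]
find_in carrier_mouth 0.92 [ 439. -478.    5.]
find_in carrier_mouth 0.71 [ 477. -316.   88.]
place_of dock 0.7 [ 473. -309.   -1.]
place_of dock 0.59 [590. -32. 203.]
place_of dock 0.56 [595. -14. 205.]
find_in dock 0.89 [666. -22.  10.]
place_of end_stop 0.86 [589. -54. 216.]
find_in end_stop 0.73 [667. -19.   6.]
place_of glue_mid 0.6 [ 697. -298.   64.]
find_in glue_mid 0.69 [ 683. -297.   90.]
```

View pics/c.png

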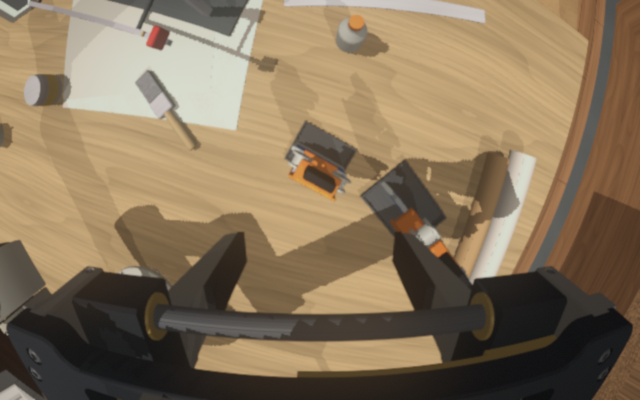

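```bash
cat >> h.py <<'E'
def projw(p):
    k=eyes.get_calibration('wrist'); q=(np.linalg.inv(np.array(k['pose']))@np.c_[p,np.ones(len(p))].T)[:3].T*[1,-1,-1]
    K=np.array(k['camera_matrix']); r=np.hypot(q[:,0],q[:,1]); th=np.arctan2(r,q[:,2])
    return np.c_[K[0,2]+K[0,0]*th*q[:,0]/r, K[1,2]+K[1,1]*th*q[:,1]/r]
def ortho(im,x0,y0,half,z,n,c='wrist'):   # columns: world -y to right, rows: world -x down
    g=np.linspace(half,-half,n); X,Y=np.meshgrid(x0+g,y0+g,indexing='ij')
    P=np.c_[X.ravel(),Y.ravel(),np.full(n*n,z)]
    uv=projw(P).astype(np.float32).reshape(n,n,2)
    return cv2.remap(im,uv[...,0],uv[...,1],cv2.INTER_CUBIC)
E
python3 - <<'E'
from h import *
im=snap('wrist'); 
a=ortho(im,472,-312,65,226,390); b=ortho(im,472,-312,100,8,390)
cv2.imwrite('pics/d.png',np.hstack([a,b])[:,:,::-1])
E
```

```text
(no output)
```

View pics/d.png

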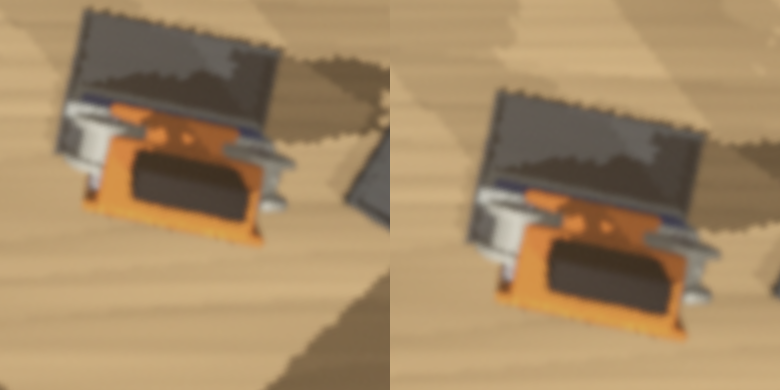

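View c shows the small carrier, with its tab at px (320,178) and the tray and wheels on the camera's (+x) side. From the rectified crop d, its yaw is about -0.20 rad, its mouth opens to world +x, and the tab is at about (473,-311). The tray measures 109 mm long, against 110 given. Next I turn by -61°, descend and grip.

Emit:
{"op": "move_arm", "data": {"motion": [[91, 20, 0, 0, -8], [91, 40, 0, 0, -16], [91, 60, 0, 0, -24], [91, 80, 0, 0, -32], [91, 100, 0, 0, -40], [91, 120, 0, 0, -48], [91, 140, 0, 0, -56], [60, 160, 0, 0, -61], [60, 175, 0, 0, -61], [60, 190, 0, 0, -61], [60, 205, 0, 0, -61], [60, 215, 0, 0, -61], [60, 215, 0, 0, -61], [60, 215, 0, 0, -61]]}}

```text
time_s: 4.8
tcp_pos: [473.1, -311.3, 214.9]
tcp_rot: [0.446, 0.549, 0.446, -0.549]
contact_force: [-0.5, 0.5, -0.1]
grip_width: 0.654
```

```bash
python3 - <<'E'
from h import *
s=robot.sense();print(s['time_s'],np.round(s['tcp_pos'],1),s['contact_force']);print(Rt().round(3))
snap('wrist','e.png')
E
```

```text
4.8 [ 473.1 -311.3  214.9] [-0.45991315  0.51075151 -0.07832334]
[[ 0.     0.979 -0.205]
 [-0.    -0.205 -0.979]
 [-1.     0.     0.   ]]
```

View pics/e.png

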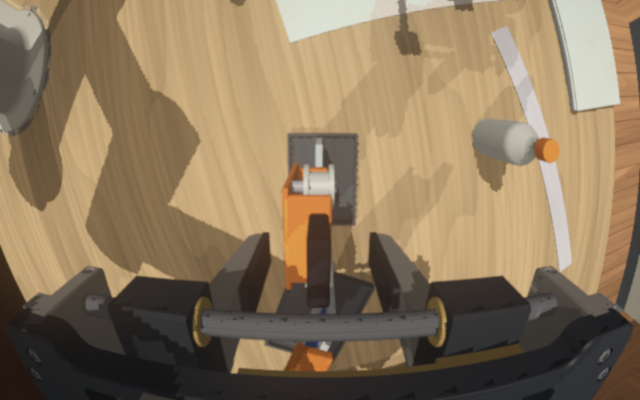

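Picture e shows the tab at px (318,255), centred between the jaws at about 319 and parallel to them. I'll close and lift.

Emit:
{"op": "move_arm", "data": {"motion": [[0, 0, 0, 0, 0], [0, 0, 0, 0, 0], [0, 0, 0, 0, 0], [0, 0, 0, 0, 0], [0, 0, 0, 0, 0], [0, 0, 0, 0, 0], [0, -10, 0, 0, 0], [0, -30, 0, 0, 0], [0, -60, 0, 0, 0], [0, -90, 0, 0, 0], [0, -120, 0, 0, 0], [0, -150, 0, 0, 0], [0, -150, 0, 0, 0], [0, -150, 0, 0, 0]]}}

```text
time_s: 6.25
tcp_pos: [472.9, -311.1, 364.0]
tcp_rot: [-0.446, -0.549, -0.446, 0.549]
contact_force: [-0.3, -0.3, -4.9]
grip_width: 0.128
```

```bash
python3 - <<'E'
from h import *
s=robot.sense();print(s['time_s'],np.round(s['tcp_pos'],1),s['contact_force'],s['wrist_torque'],s['grip_width'])
im=snap('side'); snap('top')
for c in('side','top'):
    for l in['dock','end_stop','hump','rail_stand','carrier_tab','carrier_track','carrier']:
        for d in eyes.place_of(l,c)[:2]:
            p=w(c,d['centre']); print(c,l,round(d['conf'],2),p.round(0),proj(c,p).round(0))
d0=np.array([596,-11,205.]);yv=np.array([.14,.99,0])
for t in(0,250):
  for sl in(.085,.14): p=d0+yv*t+[0,0,t*sl]; print(t,sl,proj('side',p),proj('top',p))
im=cv2.resize(im[90:210,290:390],None,fx=5,fy=5,interpolation=cv2.INTER_CUBIC)
cv2.imwrite('pics/f.png',im[:,:,::-1])
E
```

```text
6.25 [ 472.9 -311.1  364. ] [-0.26192982 -0.29620325 -4.8790943 ] [-0.02117127 -0.00768222  0.01141018] 0.1280107959732185
side dock 0.98 [596.  -9. 206.] [338. 175.]
side dock 0.36 [ 470. -310.  294.] [333. 239.]
side end_stop 0.86 [589. -52. 214.] [341. 183.]
side hump 0.93 [592. -33. 204.] [340. 181.]
side hump 0.2 [451. -28.   9.] [301. 229.]
side rail_stand 0.41 [ 693. -299.   60.] [399. 262.]
side carrier_tab 0.91 [ 472. -312.  355.] [334. 225.]
side carrier_tab 0.58 [ 421. -502.  277.] [340. 310.]
side carrier_track 0.96 [ 419. -502.  211.] [340. 323.]
side carrier_track 0.66 [ 474. -313.  297.] [334. 239.]
side carrier 0.72 [ 423. -500.   -3.] [340. 358.]
side carrier 0.58 [ 472. -312.  146.] [334. 270.]
top dock 0.86 [599. -12. 209.] [315. 192.]
top dock 0.47 [ 471. -309.  267.] [411. 232.]
top end_stop 0.79 [597. -54. 214.] [328. 192.]
top hump 0.75 [595. -25. 206.] [319. 193.]
top hump 0.73 [601. -12. 207.] [315. 191.]
top rail_stand 0.67 [614.  99.   0.] [286. 195.]
top carrier_tab 0.73 [ 424. -496.  282.] [474. 248.]
top carrier_tab 0.55 [ 475. -309.  350.] [417. 229.]
top carrier_track 0.85 [ 469. -308.  298.] [413. 232.]
top carrier_track 0.76 [ 421. -494.  207.] [465. 250.]
top carrier 0.86 [ 476. -309.  153.] [404. 233.]
top carrier 0.6 [ 429. -495.    1.] [446. 249.]
0 0.085 [338.55656579 175.46477806] [315.05151687 192.65925528]
0 0.14 [338.55656579 175.46477806] [315.05151687 192.65925528]
250 0.085 [323.90700598 122.59294289] [238.02925107 179.23533493]
250 0.14 [323.81961084 119.51974953] [237.25000943 178.46883958]
```

View pics/f.png

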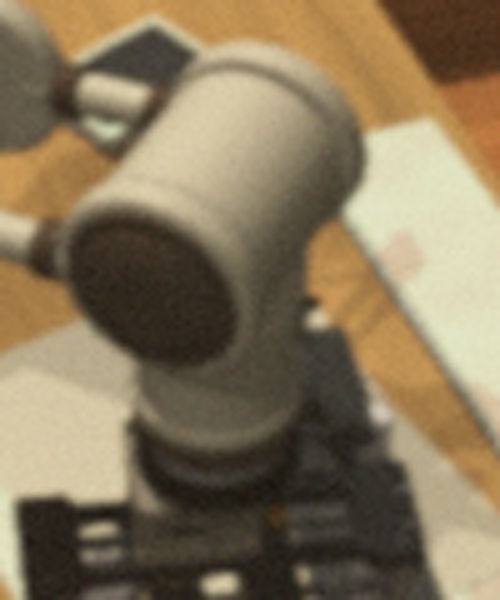

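Lifted and held; the force step of about 4.6 N gives roughly 0.45 kg, within the stated range. In picture f the arm hides the rail from the side camera, so I'll measure with the wrist camera. First I carry it to a spot beside the upper half of the rail.

Emit:
{"op": "move_arm", "data": {"motion": [[0, 0, -2, -20, 0], [0, 0, -5, -50, 0], [0, 0, -8, -90, 0], [0, 0, -12, -130, 0], [0, 0, -17, -170, -0.5], [0, 0, -21, -210, -1], [0, 0, -25, -250, -1.5], [0, 0, -29, -290, -2], [0, 0, -33, -330, -2.5], [0, 0, -37, -370, -3], [0, 0, -41, -410, -3], [0, 0, -45, -445, -3], [0, 0, -48, -470, -3], [0, 0, -49, -484, -3], [0, 0, -49, -484, -3], [0, 0, -49, -484, -3]]}}

```text
time_s: 8.65
tcp_pos: [524.1, 172.0, 364.6]
tcp_rot: [-0.46, -0.537, -0.46, 0.537]
contact_force: [0.5, -0.5, -3.7]
grip_width: 0.127
```

```bash
python3 - <<'E'
from h import *
s=robot.sense();print(s['time_s'],np.round(s['tcp_pos'],1),s['contact_force'],s['grip_width']);print(Rt().round(3))
k=eyes.get_calibration('wrist');print(np.round(k['pose'],3).tolist())
im=snap('wrist','g.png'); im2=snap('side'); snap('top')
cv2.imwrite('pics/g2.png',np.vstack([im[:,:],cv2.resize(im2[90:210,260:420],(640,480))])[:,:,::-1][:,:])
for c in('wrist','side','top'):
    for l in['dock','end_stop','hump','rail_stand','carrier_tab','carrier_track','carrier']:
        for d in eyes.place_of(l,c)[:2]:
            p=w(c,d['centre']); print(c,l,round(d['conf'],2),p.round(0))
E
```

```text
8.65 [524.1 172.  364.6] [ 0.50974791 -0.49057403 -3.67589495] 0.12725559153739463
[[-0.     0.988 -0.154]
 [-0.001 -0.154 -0.988]
 [-1.    -0.     0.001]]
[[0.988, 0.148, 0.043, 534.56], [-0.154, 0.948, 0.279, 250.399], [0.001, -0.282, 0.959, 509.118], [0.0, 0.0, 0.0, 1.0]]
wrist carrier_tab 0.94 [523. 170. 349.]
wrist carrier_track 0.58 [518. 173. 300.]
wrist carrier 0.65 [526. 176. 148.]
side dock 0.55 [596. -11. 203.]
side end_stop 0.83 [589. -51. 211.]
side end_stop 0.39 [526. 166. 300.]
side hump 0.72 [589. -34. 203.]
side rail_stand 0.91 [608.  96.  -5.]
side carrier_tab 0.88 [ 421. -502.  276.]
side carrier_tab 0.61 [522. 170. 357.]
side carrier_track 0.67 [527. 165. 297.]
side carrier_track 0.66 [ 419. -501.  207.]
side carrier 0.82 [ 419. -497.   -2.]
side carrier 0.77 [525. 167. 147.]
top dock 0.86 [600. -15. 207.]
top end_stop 0.83 [589. -54. 213.]
top end_stop 0.63 [524. 172. 299.]
top hump 0.74 [595. -30. 206.]
top rail_stand 0.68 [617.  98.  -0.]
top rail_stand 0.59 [523. 173. 301.]
top carrier_tab 0.94 [ 423. -493.  284.]
top carrier_tab 0.86 [524. 172. 354.]
top carrier_track 0.66 [ 422. -496.  207.]
top carrier_track 0.62 [529. 172. 299.]
top carrier 0.97 [528. 170. 150.]
top carrier 0.62 [ 428. -497.   -3.]
```

View pics/g.png

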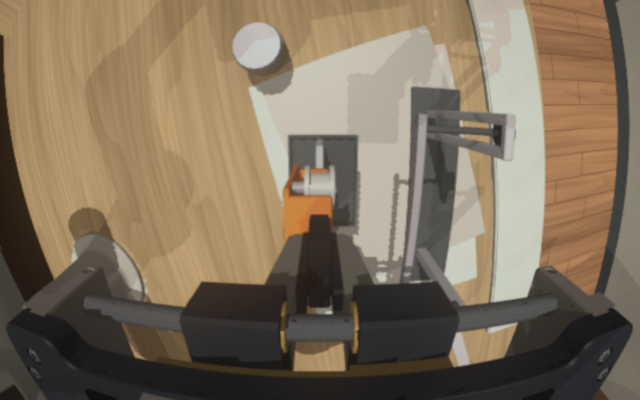

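Picture g shows the rail's top from its free end at px (423,117) down to (410,270), with the carrier parallel to it at px (320,180). The lateral fit is only ±2.5 mm, so I'll take a second view from above the rail and fit lateral position, yaw and slope from both.

Emit:
{"op": "move_arm", "data": {"motion": [[0, -40, 0, 0, 0], [0, -80, 0, 0, 0], [0, -115, 10, 0, 0], [0, -115, 50, 0, 0], [0, -115, 85, 0, 0], [0, -115, 100, 0, 0], [0, -115, 100, 0, 0], [0, -115, 100, 0, 0]]}}

```text
time_s: 10.65
tcp_pos: [622.7, 157.3, 479.3]
tcp_rot: [-0.46, -0.537, -0.46, 0.537]
contact_force: [-0.8, 0.6, -4.1]
grip_width: 0.126
```

```bash
python3 - <<'E'
from h import *
import pickle
s=robot.sense();print(s['time_s'],np.round(s['tcp_pos'],1));print(Rt().round(3)[:,1])
k=eyes.get_calibration('wrist');print(np.round(k['pose'],3).tolist())
im=snap('wrist','h.png')
g=cv2.imread('pics/g.png')[:,:,::-1]
a=cv2.resize(g[100:240,370:450],None,fx=4,fy=4,interpolation=cv2.INTER_CUBIC)
b=cv2.resize(im[70:210,270:380],None,fx=4,fy=4,interpolation=cv2.INTER_CUBIC)
cv2.imwrite('pics/i.png',np.hstack([a,b])[:,:,::-1])
E
```

```text
10.65 [622.7 157.3 479.3]
[ 0.988 -0.153 -0.001]
[[0.988, 0.148, 0.044, 633.35], [-0.154, 0.948, 0.278, 235.641], [-0.0, -0.281, 0.96, 623.921], [0.0, 0.0, 0.0, 1.0]]
```

View pics/i.png

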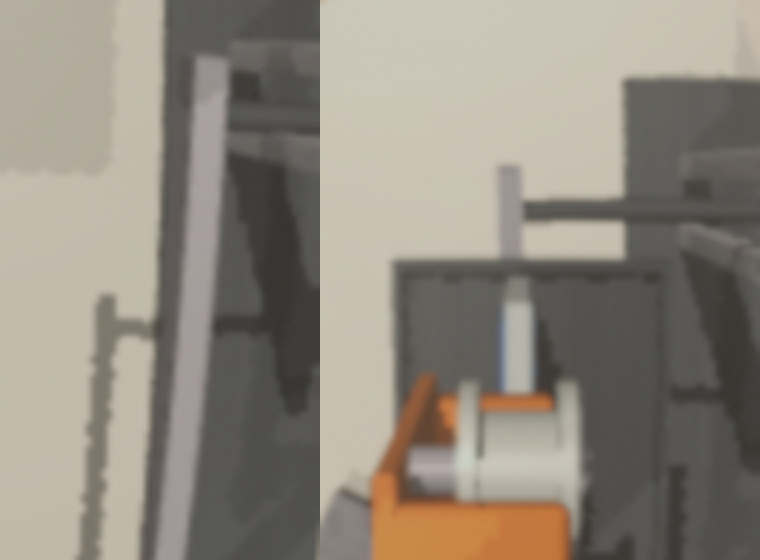

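```bash
cat > fit.py <<'E'
from h import *
from scipy.optimize import least_squares
PG=np.array([[0.988,0.148,0.043,534.56],[-0.154,0.948,0.279,250.399],[0.001,-0.282,0.959,509.118],[0,0,0,1]])
PH=np.array(eyes.get_calibration('wrist')['pose'])
K=np.array(eyes.get_calibration('wrist')['camera_matrix'])
def pj(P,p):
    q=(np.linalg.inv(P)@np.c_[p,np.ones(len(p))].T)[:3].T*[1,-1,-1]
    r=np.hypot(q[:,0],q[:,1]); th=np.arctan2(r,q[:,2]); return np.c_[K[0,2]+K[0,0]*th*q[:,0]/r,K[1,2]+K[1,1]*th*q[:,1]/r]
def rail(x,t): return np.c_[x[0]+np.sin(x[2])*t,x[1]+np.cos(x[2])*t,205+np.tan(x[3])*t]
t=np.linspace(0,250,126)
def res(x):
    h=pj(PH,rail(x,t)); g=pj(PG,rail(x,t))
    gx=lambda row:np.interp(row,g[::-1,1] if g[0,1]>g[-1,1] else g[:,1],g[::-1,0] if g[0,1]>g[-1,1] else g[:,0])
    hx=lambda row:np.interp(row,h[::-1,1],h[::-1,0])
    return np.r_[(h[-1,1]-111.1),(g[-1,1]-113.6),(hx(112)-317.2)/.4,(hx(134.2)-317.4)/.4,
      (gx(114)-422.1)/.5,(gx(174.6)-419.1)/.5,(gx(234.6)-412.6)/.5,(x[0]-597)/3,(x[1]+11.5)/3,(x[2]-.15)/.05,(x[3]-.112)/.03]
r=least_squares(res,[597,-11,.15,.11]);x=r.x
print(x.round(3),r.fun.round(2)); C=np.linalg.inv(r.jac.T@r.jac);print(np.sqrt(np.diag(C)).round(3))
s=robot.sense();print(np.round(s['tcp_pos'],1)); ty=Rt()[:,1];tz=Rt()[:,2]
p=rail(x,np.array([170.]))[0]; print('point170',p.round(1),'tool yz shift',((p-s['tcp_pos'])@ty).round(1),((p-s['tcp_pos'])@tz).round(1),'tool yaw',np.arctan2(ty[1],ty[0]).round(3))
E
python3 fit.py
```

```text
[ 5.97091e+02 -1.08290e+01  1.34000e-01  8.30000e-02] [ 0.43 -0.25 -0.41  0.28  0.58 -0.69  0.25  0.03  0.22 -0.31 -0.96]
[1.086 0.748 0.005 0.006]
[622.4 157.5 479.9]
point170 [619.9 157.6 219.2] tool yz shift -2.4 0.3 tool yaw -0.154
```

The fit gives a slope of about 0.083±0.006 and a yaw of 0.134. The rail's top at y=170 is at (620,158,219), and the carrier needs about -1 mm sideways and a -1° turn. Now back out, go down and insert sideways with the mouth at rail height.

Emit:
{"op": "move_arm", "data": {"motion": [[0, 0, -35, 0, -1], [0, 0, -75, 0, -1], [0, 10, -100, 0, -1], [0, 50, -101, 0, -1], [0, 95, -101, 0, -1], [0, 140, -101, 0, -1], [0, 165, -101, 0, -1], [0, 172, -101, 0, -1], [0, 172, -101, 0, -1], [0, 172, -90, 0, -1], [0, 172, -75, 0, -1], [0, 172, -60, 0, -1], [0, 172, -45, 0, -1], [0, 172, -30, 0, -1], [0, 172, -18, 0, -1], [0, 172, -8, 0, -1], [0, 172, -2, 0, -1], [0, 172, -1, 0, -1], [0, 172, -1, 0, -1]]}}

```text
time_s: 12.6
tcp_pos: [622.1, 157.4, 307.9]
tcp_rot: [0.465, 0.533, 0.465, -0.533]
contact_force: [-0.4, -0.4, -4.0]
grip_width: 0.129
```

```bash
python3 - <<'E'
from h import *
s=robot.sense();print(s['time_s'],np.round(s['tcp_pos'],1),s['contact_force'],s['wrist_torque']);print(Rt().round(3)[:,1])
im=snap('wrist','j0.png'); sd=snap('side')
a=cv2.resize(im[60:230,260:380],None,fx=3.4,fy=3.4,interpolation=cv2.INTER_CUBIC)
b=cv2.resize(sd[90:210,285:370],(387,546),interpolation=cv2.INTER_CUBIC)
m=np.zeros((578,800,3),np.uint8);m[:a.shape[0],:a.shape[1]]=a;m[:546,410:797]=b
cv2.imwrite('pics/j.png',m[:,:,::-1])
E
```

```text
12.6 [622.1 157.4 307.9] [-0.42158678 -0.38520513 -3.97276619] [ 0.0711103  -0.00358803  0.05278107]
[ 0.991 -0.136  0.   ]
```

View pics/j.png

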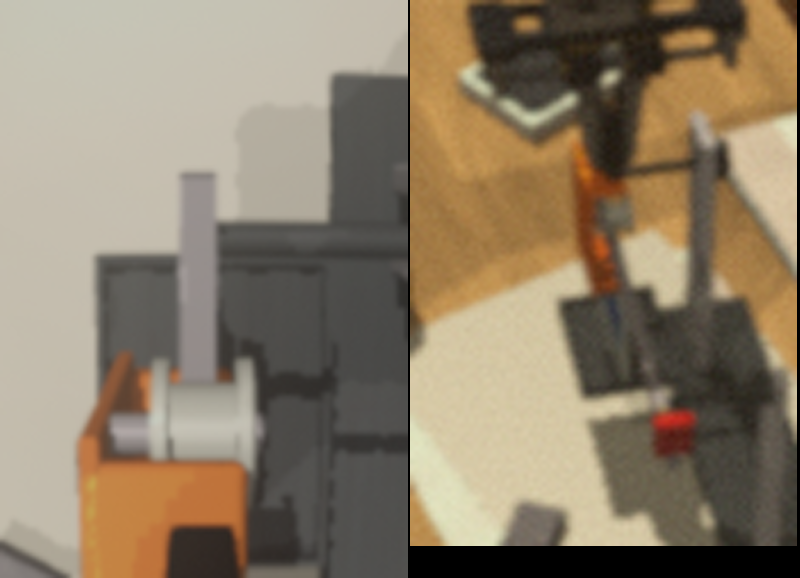

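Picture j shows the rail (px 198 in the crop) running between the flanges of the front wheel (tread centre 202), so it needs about -0.8 mm. In the side view the rail passes through the mouth. I'll correct and lower gently.

Emit:
{"op": "move_arm", "data": {"motion": [[0, 2, -0.8, 0, 0], [0, 6, -0.8, 0, 0], [0, 10, -0.8, 0, 0], [0, 13, -0.8, 0, 0], [0, 15, -0.8, 0, 0], [0, 15, -0.8, 0, 0]]}}

```text
time_s: 13.3
tcp_pos: [621.0, 157.5, 292.0]
tcp_rot: [-0.465, -0.533, -0.465, 0.533]
contact_force: [0.5, -0.0, -3.5]
grip_width: 0.126
```

Emit:
{"op": "move_arm", "data": {"motion": [[0, 1, 0, 0, 0], [0, 2, 0, 0, 0], [0, 3, 0, 0, 0], [0, 3, 0, 0, 0]]}}

```text
time_s: 13.7
tcp_pos: [621.2, 157.5, 289.5]
tcp_rot: [-0.465, -0.533, -0.465, 0.533]
contact_force: [0.1, 0.8, -3.5]
grip_width: 0.127
```

Emit:
{"op": "move_arm", "data": {"motion": [[0, 1, 0, 0, 0], [0, 2, 0, 0, 0], [0, 2, 0, 0, 0]]}}

```text
time_s: 14.0
tcp_pos: [621.3, 157.5, 287.9]
tcp_rot: [0.465, 0.533, 0.465, -0.533]
contact_force: [-1.2, 0.1, -1.7]
grip_width: 0.131
```

Emit:
{"op": "move_arm", "data": {"motion": [[0, 0.5, 0, 0, 0], [0, 1, 0, 0, 0], [0, 1, 0, 0, 0]]}}

```text
time_s: 14.3
tcp_pos: [621.4, 157.5, 287.7]
tcp_rot: [0.465, 0.533, 0.465, -0.533]
contact_force: [-1.0, -0.8, 3.6]
grip_width: 0.126
```

Emit:
{"op": "move_arm", "data": {"motion": [[0, 0.5, 0, 0, 0], [0, 1, 0, 0, 0], [0, 1, 0, 0, 0]]}}

```text
time_s: 14.6
tcp_pos: [621.5, 157.6, 287.6]
tcp_rot: [0.465, 0.533, 0.464, -0.532]
contact_force: [-4.4, -1.8, 7.5]
grip_width: 0.131
```

```bash
python3 - <<'E'
from h import *
s=robot.sense();print(s['time_s'],np.round(s['tcp_pos'],1),s['contact_force'],s['wrist_torque'],Rt().round(3)[:,1])
E
```

```text
14.6 [621.5 157.6 287.6] [-4.44899854 -1.80710471  7.50429722] [0.11138912 0.76387928 0.10707103] [ 0.991 -0.136  0.002]
```

```bash
python3 - <<'E'
from h import *
im=snap('wrist','k0.png'); sd=snap('side')
a=cv2.resize(im[60:230,260:380],None,fx=3.4,fy=3.4,interpolation=cv2.INTER_CUBIC)
b=cv2.resize(sd[90:210,285:370],(387,546),interpolation=cv2.INTER_CUBIC)
m=np.zeros((578,800,3),np.uint8);m[:a.shape[0],:a.shape[1]]=a;m[:546,410:797]=b
cv2.imwrite('pics/k.png',m[:,:,::-1])
s=robot.sense();print(s['time_s'],np.round(s['tcp_pos'],1),s['contact_force'],s['wrist_torque'],Rt().round(3)[:,1])
E
```

```text
14.7 [621.4 157.6 287.6] [-3.88375459 -1.20177557  7.14734847] [0.09146987 0.73171126 0.06862822] [ 0.991 -0.136  0.002]
```

View pics/k.png

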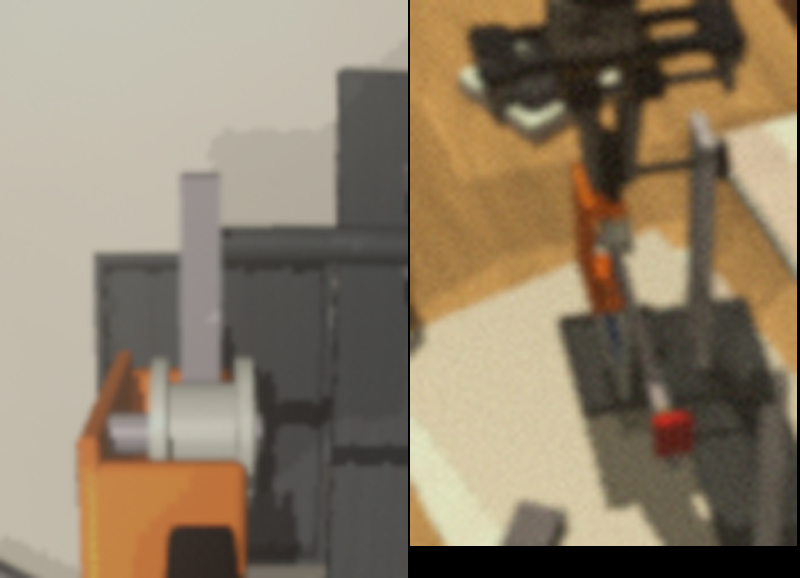

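In picture k the front wheel straddles the rail correctly (rail 200, wheel 202) and bears on it. I'll lower further so the carrier pivots to the slope and both wheels bear.

Emit:
{"op": "move_arm", "data": {"motion": [[0, 0.5, -0.4, 0, 0], [0, 1, -0.4, 0, 0], [0, 1, -0.4, 0, 0]]}}

```text
time_s: 15.0
tcp_pos: [621.4, 157.6, 287.5]
tcp_rot: [0.465, 0.534, 0.464, -0.532]
contact_force: [-4.2, -0.5, 10.8]
grip_width: 0.13
```

Emit:
{"op": "move_arm", "data": {"motion": [[0, 0.5, 0, 0, 0], [0, 1, 0, 0, 0], [0, 1, 0, 0, 0]]}}

```text
time_s: 15.3
tcp_pos: [621.4, 157.6, 287.4]
tcp_rot: [0.466, 0.534, 0.464, -0.532]
contact_force: [-4.6, -1.7, 13.1]
grip_width: 0.129
```

```bash
python3 - <<'E'
from h import *
s=robot.sense();print(s['time_s'],np.round(s['tcp_pos'],1),s['contact_force'],s['wrist_torque'],Rt().round(3).tolist())
E
```

```text
15.3 [621.4 157.6 287.4] [-4.59188476 -1.65261763 13.12197939] [0.12239699 1.13494614 0.1445402 ] [[0.004, 0.991, -0.136], [0.0, -0.136, -0.991], [-1.0, 0.004, -0.001]]
```

Emit:
{"op": "move_arm", "data": {"motion": [[0, 1, -0.5, 0, 0], [0, 2, -0.5, 0, 0], [0, 2, -0.5, 0, 0]]}}

```text
time_s: 15.6
tcp_pos: [621.3, 157.6, 286.0]
tcp_rot: [0.466, 0.534, 0.464, -0.531]
contact_force: [-5.1, -1.3, 13.9]
grip_width: 0.13
```

Emit:
{"op": "move_arm", "data": {"motion": [[11.5, 0, 0, 0, 0], [11.5, 0, 0, 0, 0], [11.5, 0, 0, 0, 0]]}}

```text
time_s: 15.9
tcp_pos: [621.4, 157.7, 286.0]
tcp_rot: [0.466, 0.534, 0.464, -0.531]
contact_force: [-5.1, -1.1, 15.4]
grip_width: 0.128
```

```bash
python3 - <<'E'
from h import *
s=robot.sense();print(s['time_s'],np.round(s['tcp_pos'],1),s['contact_force'],s['wrist_torque'],Rt().round(3).tolist())
E
```

```text
15.9 [621.4 157.7 286. ] [-5.05901126 -1.05754302 15.37652609] [0.10151976 1.01125868 0.12665963] [[0.005, 0.991, -0.136], [0.0, -0.136, -0.991], [-1.0, 0.005, -0.001]]
```

Emit:
{"op": "move_arm", "data": {"motion": [[11.5, 1, 0, 0, 0], [11.5, 1.5, 0, 0, 0], [11.5, 1.5, 0, 0, 0]]}}

```text
time_s: 16.2
tcp_pos: [621.3, 157.6, 284.4]
tcp_rot: [0.466, 0.534, 0.464, -0.531]
contact_force: [-4.7, -1.5, 14.8]
grip_width: 0.131
```

Emit:
{"op": "move_arm", "data": {"motion": [[11.5, 1, 0, 0, 0], [11.5, 1.5, 0, 0, 0], [11.5, 1.5, 0, 0, 0]]}}

```text
time_s: 16.5
tcp_pos: [621.4, 157.6, 284.4]
tcp_rot: [0.466, 0.535, 0.463, -0.531]
contact_force: [-7.2, -2.4, 18.5]
grip_width: 0.129
```

The TCP sank 3.3 mm and then stiffened, so both wheels bear on the rail. I'll relieve the press, then open.

Emit:
{"op": "move_arm", "data": {"motion": [[11.5, -1.5, 0, 0, 0], [11.5, -2.5, 0, 0, 0], [11.5, -2.5, 0, 0, 0]]}}

```text
time_s: 16.8
tcp_pos: [621.3, 157.7, 284.5]
tcp_rot: [0.466, 0.534, 0.464, -0.532]
contact_force: [-3.6, -1.3, 11.3]
grip_width: 0.131
```

Emit:
{"op": "move_arm", "data": {"motion": [[20, 0, 0, 0, 0], [40, 0, 0, 0, 0], [40, 0, 0, 0, 0], [40, -10, 0, 0, 0], [40, -30, 0, 0, 0], [40, -60, 0, 0, 0], [40, -80, 0, 0, 0], [40, -80, 0, 0, 0]]}}

```text
time_s: 17.6
tcp_pos: [621.7, 157.8, 365.6]
tcp_rot: [0.466, 0.535, 0.463, -0.531]
contact_force: [-1.2, 0.3, 0.4]
grip_width: 0.436
```

```bash
python3 - <<'E'
from h import *
s=robot.sense();print(s['time_s'],np.round(s['tcp_pos'],1),s['contact_force'])
for i in range(3):
  for c in('side','top','wrist'):
    snap(c)
    for d in eyes.place_of('carrier_tab',c)+eyes.place_of('carrier_track',c):
        p=w(c,d['centre'])
        if p[1]>-100: print(robot.sense()['time_s'],c,round(d['conf'],2),p.round(0), 'along',((p[:2]-[597,-11])@[.134,.991]).round())
E
```

```text
17.6 [621.7 157.8 365.6] [-1.20564144  0.30386615  0.44261114]
17.75 side 0.79 [621. 144. 274.] along 157.0
17.75 side 0.31 [619. 158. 190.] along 171.0
17.75 side 0.73 [621. 145. 219.] along 158.0
17.9 top 0.83 [620. 144. 275.] along 157.0
17.9 top 0.46 [465. 361.  35.] along 351.0
17.9 top 0.17 [620. 150. 218.] along 163.0
17.9 top 0.9 [622. 152. 219.] along 165.0
18.05 wrist 0.84 [617. 137. 271.] along 150.0
18.05 wrist 0.73 [616. 147. 220.] along 159.0
18.2 side 0.7 [623. 137. 274.] along 150.0
18.2 side 0.73 [622. 139. 216.] along 152.0
18.2 side 0.73 [622. 135. 275.] along 148.0
18.2 side 0.37 [623. 154.  67.] along 167.0
18.35 top 0.75 [620. 135. 273.] along 148.0
18.5 wrist 0.57 [617. 132. 271.] along 145.0
18.5 wrist 0.68 [613. 136. 217.] along 148.0
18.65 side 0.65 [618. 127. 273.] along 139.0
18.65 side 0.9 [619. 133. 218.] along 145.0
18.8 top 0.68 [597. -11. 210.] along 0.0
18.8 top 0.65 [617. 129. 276.] along 142.0
18.8 top 0.82 [619. 136. 218.] along 149.0
18.95 wrist 0.7 [613. 125. 269.] along 137.0
18.95 wrist 0.92 [614. 131. 217.] along 143.0
```

It was released and is rolling by itself. I'll wait, closing the fingers meanwhile.

Emit:
{"op": "move_arm", "data": {"motion": [[0, 0, 0, 0, 0], [0, 0, 0, 0, 0], [0, 0, 0, 0, 0], [0, 0, 0, 0, 0], [0, 0, 0, 0, 0], [0, 0, 0, 0, 0], [0, 0, 0, 0, 0], [0, 0, 0, 0, 0], [0, 0, 0, 0, 0], [0, 0, 0, 0, 0], [0, 0, 0, 0, 0], [0, 0, 0, 0, 0], [0, 0, 0, 0, 0], [0, 0, 0, 0, 0], [0, 0, 0, 0, 0], [0, 0, 0, 0, 0], [0, 0, 0, 0, 0], [0, 0, 0, 0, 0], [0, 0, 0, 0, 0], [0, 0, 0, 0, 0]]}}

```text
time_s: 20.95
tcp_pos: [620.3, 157.6, 361.1]
tcp_rot: [0.465, 0.533, 0.465, -0.533]
contact_force: [0.3, -0.1, -0.5]
grip_width: 0.006
```

Emit:
{"op": "move_arm", "data": {"motion": [[0, 0, 0, 0, 0], [0, 0, 0, 0, 0], [0, 0, 0, 0, 0], [0, 0, 0, 0, 0], [0, 0, 0, 0, 0], [0, 0, 0, 0, 0], [0, 0, 0, 0, 0], [0, 0, 0, 0, 0], [0, 0, 0, 0, 0], [0, 0, 0, 0, 0], [0, 0, 0, 0, 0], [0, 0, 0, 0, 0], [0, 0, 0, 0, 0], [0, 0, 0, 0, 0], [0, 0, 0, 0, 0], [0, 0, 0, 0, 0], [0, 0, 0, 0, 0], [0, 0, 0, 0, 0], [0, 0, 0, 0, 0], [0, 0, 0, 0, 0]]}}

```text
time_s: 22.95
tcp_pos: [620.3, 157.6, 361.1]
tcp_rot: [0.465, 0.533, 0.465, -0.533]
contact_force: [0.5, 0.6, 0.4]
grip_width: 0.004
```

```bash
cat > trk.py <<'E'
from h import *
s=robot.sense();print(s['time_s'],np.round(s['tcp_pos'],1),s['contact_force'],s['grip_width'])
for i in range(2):
  for c in('side','top'):
    snap(c)
    for l in('carrier_tab','carrier_track'):
      for d in eyes.place_of(l,c):
        p=w(c,d['centre'])
        if p[1]>-100 and p[0]>550 and d['conf']>.3: print(robot.sense()['time_s'],c,l,round(d['conf'],2),p.round(0), 'along',((p[:2]-[597,-11])@[.134,.991]).round())
E
python3 trk.py
```

```text
22.95 [620.3 157.6 361.1] [0.51786854 0.57312613 0.3598278 ] 0.0035397008746879044
23.05 side carrier_tab 0.67 [607.  58. 268.] along 70.0
23.1 side carrier_track 0.88 [611.  61. 214.] along 73.0
23.2 top carrier_tab 0.59 [610.  59. 266.] along 72.0
23.25 top carrier_track 0.65 [609.  66. 212.] along 77.0
23.35 side carrier_tab 0.81 [607.  56. 266.] along 67.0
23.4 side carrier_track 0.84 [611.  56. 210.] along 68.0
23.5 top carrier_tab 0.66 [612.  55. 266.] along 68.0
23.55 top carrier_track 0.91 [611.  62. 211.] along 74.0
```

Emit:
{"op": "move_arm", "data": {"motion": [[0, 0, 0, 10, 0], [0, 0, 0, 30, 0], [0, 0, 0, 50, 0], [0, 0, 0, 70, 0], [0, 0, 0, 80, 0], [0, 0, 0, 80, 0], [0, 0, 0, 80, 0], [0, 0, 0, 80, 0], [0, 0, 0, 80, 0], [0, 0, 0, 80, 0], [0, 0, 0, 80, 0], [0, 0, 0, 80, 0], [0, 0, 0, 80, 0], [0, 0, 0, 80, 0], [0, 0, 0, 80, 0], [0, 0, 0, 80, 0], [0, 0, 0, 80, 0], [0, 0, 0, 80, 0], [0, 0, 0, 80, 0], [0, 0, 0, 80, 0]]}}

```text
time_s: 25.55
tcp_pos: [609.5, 78.4, 361.1]
tcp_rot: [0.465, 0.533, 0.465, -0.533]
contact_force: [0.6, -0.3, 0.5]
grip_width: 0.004
```

Emit:
{"op": "move_arm", "data": {"motion": [[0, 0, 0, 0, 0], [0, 0, 0, 0, 0], [0, 0, 0, 0, 0], [0, 0, 0, 0, 0], [0, 0, 0, 0, 0], [0, 0, 0, 0, 0], [0, 0, 0, 0, 0], [0, 0, 0, 0, 0], [0, 0, 0, 0, 0], [0, 0, 0, 0, 0], [0, 0, 0, 0, 0], [0, 0, 0, 0, 0], [0, 0, 0, 0, 0], [0, 0, 0, 0, 0], [0, 0, 0, 0, 0], [0, 0, 0, 0, 0], [0, 0, 0, 0, 0], [0, 0, 0, 0, 0], [0, 0, 0, 0, 0], [0, 0, 0, 0, 0]]}}

```text
time_s: 27.55
tcp_pos: [609.4, 78.4, 361.1]
tcp_rot: [0.465, 0.533, 0.465, -0.533]
contact_force: [-0.2, -0.2, -0.1]
grip_width: 0.006
```

```bash
python3 trk.py
```

```text
27.55 [609.4  78.4 361.1] [-0.15643059 -0.20634904 -0.08507119] 0.0055296213084693995
27.65 side carrier_tab 0.92 [601.   1. 263.] along 13.0
27.7 side carrier_track 0.7 [604.   6. 205.] along 18.0
27.8 top carrier_tab 0.64 [604.   4. 261.] along 16.0
27.85 top carrier_track 0.58 [604.   8. 207.] along 20.0
27.95 side carrier_tab 0.83 [600.   2. 262.] along 14.0
28.0 side carrier_track 0.56 [603.   5. 203.] along 17.0
28.1 top carrier_tab 0.59 [603.   3. 261.] along 15.0
28.15 top carrier_track 0.83 [602.  11. 208.] along 23.0
```

The track is at about 20 mm, exactly the hump rest. I'll confirm it is still there while I lower the closed fingers behind the tab, 45 mm clear of it.

Emit:
{"op": "move_arm", "data": {"motion": [[0, 15, 0, 0, 0], [0, 35, 0, 0, 0], [0, 55, 0, 0, 0], [0, 75, 0, 0, 0], [0, 82, 0, 0, 0], [0, 82, 0, 0, 0], [0, 82, 0, 0, 0], [0, 82, 0, 0, 0]]}}

```text
time_s: 28.95
tcp_pos: [610.1, 78.4, 280.5]
tcp_rot: [0.465, 0.534, 0.464, -0.532]
contact_force: [-0.1, 0.5, 0.4]
grip_width: 0.004
```

```bash
python3 trk.py; python3 - <<'E'
from h import *
sd=snap('side'); im=snap('wrist')
b=cv2.resize(sd[100:240,280:400],(480,560),interpolation=cv2.INTER_CUBIC)
cv2.imwrite('pics/l.png',np.hstack([b,cv2.resize(im[150:390,220:360],(320,560))])[:,:,::-1])
E
```

```text
28.95 [610.1  78.4 280.5] [-0.05322936  0.47352719  0.44049239] 0.004466732653065995
29.05 side carrier_tab 0.86 [600.   3. 265.] along 14.0
29.1 side carrier_track 0.56 [602.   5. 205.] along 17.0
29.2 top carrier_tab 0.92 [604.   3. 262.] along 15.0
29.2 top carrier_tab 0.51 [594. -55. 214.] along -44.0
29.25 top carrier_track 0.56 [601.  10. 207.] along 22.0
29.35 side carrier_tab 0.85 [602.   4. 262.] along 16.0
29.4 side carrier_track 0.66 [601.   7. 203.] along 18.0
29.5 top carrier_tab 0.81 [603.   4. 258.] along 16.0
29.55 top carrier_track 0.95 [603.  12. 205.] along 23.0
```

View pics/l.png

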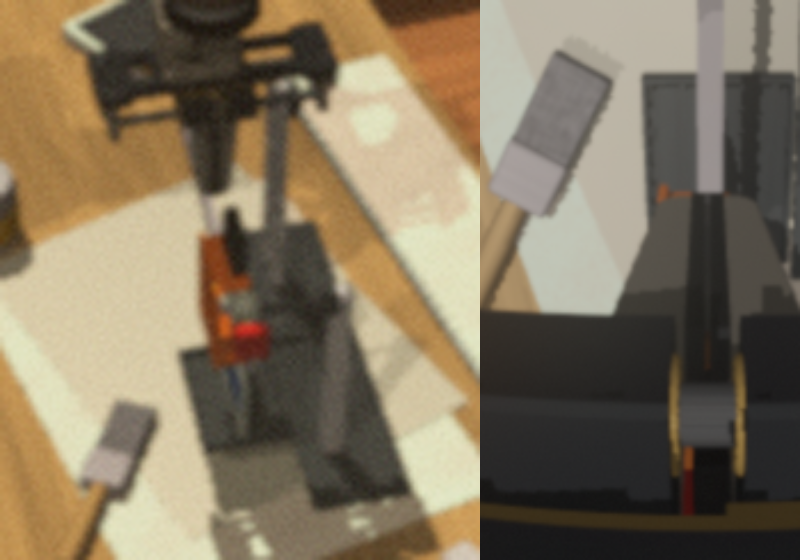

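Picture l: the carrier hangs on the rail against the hump just uphill of the red stop (px (250,340)), with the fingers lined up on the rail behind the tab. Its position did not change over about 1.9 s. Now I push gently.

Emit:
{"op": "move_arm", "data": {"motion": [[0, 0, 0, 10, 0], [0, 0, 0, 20, 0], [0, 0, 0, 30, 0], [0, 0, 0, 36, 0], [0, 0, 0, 39, 0], [0, 0, 0, 41, 0], [0, 0, 0, 43, 0], [0, 0, 0, 44, 0], [0, 0, 0, 45, 0], [0, 0, 0, 46, 0], [0, 0, 0, 46, 0]]}}

```text
time_s: 30.75
tcp_pos: [603.3, 33.5, 279.4]
tcp_rot: [0.465, 0.533, 0.465, -0.532]
contact_force: [1.0, 2.6, 0.4]
grip_width: 0.003
```

Emit:
{"op": "move_arm", "data": {"motion": [[0, 0, 0, 0.5, 0], [0, 0, 0, 1, 0], [0, 0, 0, 1.5, 0], [0, 0, 0, 2, 0], [0, 0, 0, 2.5, 0], [0, 0, 0, 3, 0], [0, 0, 0, 3, 0]]}}

```text
time_s: 31.45
tcp_pos: [602.7, 29.7, 279.0]
tcp_rot: [-0.465, -0.533, -0.465, 0.533]
contact_force: [-0.2, 0.3, -0.9]
grip_width: 0.005
```

Emit:
{"op": "move_arm", "data": {"motion": [[0, 0, 0, 0.5, 0], [0, 0, 0, 1, 0], [0, 0, 0, 1.5, 0], [0, 0, 0, 2, 0], [0, 0, 0, 2.5, 0], [0, 0, 0, 3, 0], [0, 0, 0, 3.5, 0], [0, 0, 0, 4, 0]]}}

```text
time_s: 32.25
tcp_pos: [602.2, 25.8, 279.1]
tcp_rot: [-0.465, -0.533, -0.465, 0.533]
contact_force: [0.0, -1.1, 0.8]
grip_width: 0.006
```

```bash
python3 trk.py
```

```text
32.25 [602.2  25.8 279.1] [ 0.01454466 -1.08397863  0.78306985] 0.006301847838482319
32.35 side carrier_tab 0.87 [595. -17. 261.] along -6.0
32.4 side carrier_track 0.58 [601. -17. 203.] along -5.0
32.5 top carrier_tab 0.71 [599. -14. 258.] along -3.0
32.55 top carrier_track 0.69 [600.  -6. 205.] along 6.0
32.65 side carrier_tab 0.62 [598. -19. 261.] along -7.0
32.7 side carrier_track 0.86 [599. -15. 202.] along -4.0
32.8 top carrier_tab 0.55 [599. -15. 261.] along -3.0
32.85 top carrier_track 0.58 [599.  -9. 173.] along 2.0
32.85 top carrier_track 0.49 [600.  -8. 205.] along 4.0
```

It passed the hump and rolled to a track reading of about 0. I'll follow up gently to feel whether it is against the stop.

Emit:
{"op": "move_arm", "data": {"motion": [[0, 0, 0, 2, 0], [0, 0, 0, 4, 0], [0, 0, 0, 6, 0], [0, 0, 0, 8, 0], [0, 0, 0, 9, 0], [0, 0, 0, 10, 0], [0, 0, 0, 11, 0], [0, 0, 0, 11, 0]]}}

```text
time_s: 33.65
tcp_pos: [600.7, 15.3, 279.1]
tcp_rot: [0.465, 0.533, 0.465, -0.533]
contact_force: [0.5, 1.9, -0.1]
grip_width: 0.007
```

Emit:
{"op": "move_arm", "data": {"motion": [[0, 0, 0, 0.5, 0], [0, 0, 0, 1, 0], [0, 0, 0, 1.5, 0], [0, 0, 0, 2, 0], [0, 0, 0, 2, 0]]}}

```text
time_s: 34.15
tcp_pos: [600.8, 14.0, 279.8]
tcp_rot: [0.465, 0.534, 0.465, -0.532]
contact_force: [0.1, 5.7, 2.4]
grip_width: 0.0
```

The force rises to 5.7 N against the stop, and the tab face is at about +15 mm, as expected for contact. Back away, then up.

Emit:
{"op": "move_arm", "data": {"motion": [[0, 0, 0, -5, 0], [0, 0, 0, -20, 0], [0, 0, 0, -45, 0], [0, -20, 0, -60, 0], [0, -60, 0, -60, 0], [0, -100, 0, -80, 0], [0, -130, 0, -120, 0], [0, -130, 0, -160, 0], [0, -130, 0, -160, 0], [0, -130, 0, -160, 0]]}}

```text
time_s: 35.15
tcp_pos: [622.0, 172.3, 408.2]
tcp_rot: [-0.465, -0.532, -0.465, 0.533]
contact_force: [-0.6, -0.4, -0.3]
grip_width: 0.005
```

```bash
python3 trk.py; python3 - <<'E'
from h import *
sd=snap('side')
for l in('paint_tin_mid','glue_mid','brush_grip'):
    for d in eyes.place_of(l,'side')[:1]: print(l,w('side',d['centre']).round())
b=cv2.resize(sd[130:270,260:420],(640,560),interpolation=cv2.INTER_CUBIC)
cv2.imwrite('pics/m.png',b[:,:,::-1])
E
```

```text
35.15 [622.  172.3 408.2] [-0.58237609 -0.41307207 -0.29074042] 0.004746866210619976
35.25 side carrier_tab 0.95 [597. -20. 261.] along -8.0
35.3 side carrier_track 0.7 [599. -14. 202.] along -3.0
35.4 top carrier_tab 0.82 [599. -14. 258.] along -3.0
35.45 top carrier_track 0.9 [599. -11. 206.] along 0.0
35.55 side carrier_tab 0.92 [599. -18. 261.] along -7.0
35.6 side carrier_track 0.94 [602. -13. 204.] along -2.0
35.7 top carrier_tab 0.64 [602. -13. 259.] along -1.0
35.75 top carrier_track 0.67 [598.  -8. 206.] along 4.0
paint_tin_mid [460. 362.  36.]
glue_mid [ 695. -302.   61.]
brush_grip [452. -29.   9.]
```

View pics/m.png

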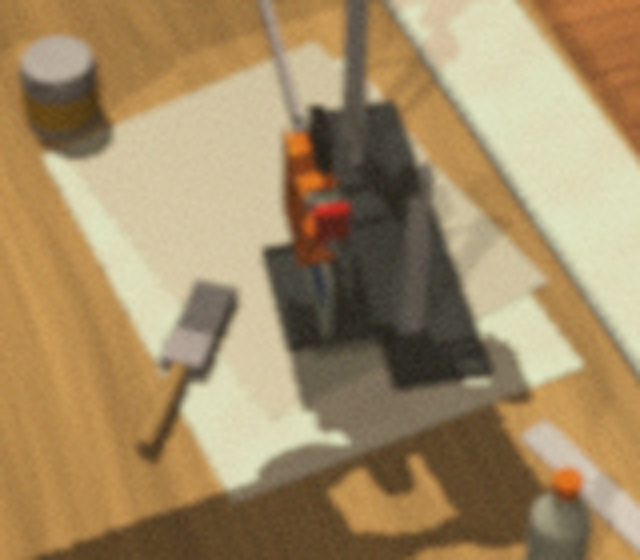

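Picture m shows the carrier hanging on the rail with its front wheel at the red stop (px (330,218)). The tin, brush and glue have not moved, and the arm is clear. I'm handing in.

```bash
python3 -c "
from rig import ticket; print(ticket.sign_off())"
```

```text
the job is handed in; nothing more can be done
None
```

The smaller orange carrier now rests against the red end stop, and I handed the job in at about 36 s of the 72 s allowed.

- **Hanging:** I hung it about 170 mm up the rail from the dock. I lowered it until the fingers sank 3.3 mm and then met firm resistance, which I took as both wheels bearing. I relieved most of the press before letting go; about 11 N was still reading when the fingers opened.
- **Rolling:** It rolled down by itself and stopped at the hump. The cameras read the same position, about 20 mm up from the dock, over roughly 1.9 s. It rolled at about 17–20 mm/s, slower than the stated 30–120 mm/s.
- **Pushing:** The largest push I read was 2.6 N. Readings came only at the end of each move, so the peak may have been higher. It went over the hump and rolled the last stretch to the stop by itself. A gentle follow-up push then met 5.7 N with the tab where it should be.

The last checks put the carrier within about 4 mm of the dock point, which is the networks' accuracy. The paint tin, glue bottle and brush read within 3 mm of where they started, and the arm was clear of everything.

Two things did not fully agree:
- **Lowering:** A sideways force of 4 to 7 N appeared, though the picture showed the front wheel centred on the rail.
- **Slope:** The camera fit gave 0.083±0.006 rad, while the contact height suggested 0.085 to 0.09 rad.

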